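Dip the oil of the bench compressor

ROBOT

A 6-joint arm with a two-finger parallel gripper is mounted at the origin on the work surface. World frame = base frame: x ahead of the robot, y to its left, z up, the work surface at z = 0. Lengths are in mm, angles in rad, forces in N, time in s.
With the tool pointing down it reaches from about 300 to 775 mm from the base axis. Payload 14.6 kg.
Tool frame: the origin (TCP) lies at the very end of the fingers, on their centre line; the grasp point (between the pads) lies 19 mm behind it (grip_point_offset is the distance from the TCP to the grasp point, in mm); z points along the fingers, y is the line along which they close (so a half turn about z gives the same grasp; the last joint's range is limited). The gripper opens to 94 mm and grips with 3 to 60 N. Pads are 16 mm wide; open, the fingers measure 119 mm over their backs; the gripper's body (75 mm by 177 mm) begins 78 mm behind the grasp point.
Start: joints at [1.115, 0.3, 1.521, -0, 1.321, -0.067], TCP at [208.489, 508.941, 174.846] pointing down, gripper open.
Joint ranges: [-3.03, 3.03], [-0.79, 2.21], [0.23, 2.52], [-1.04, 4.18], [0, 3.07], [-2.55, 2.55]. Speed limits (rad/s): [2.22, 2.22, 2.57, 3.14, 3.14, 3.14].

INTERFACE

Orientations are given as [roll, pitch, yaw] about the fixed x, y, z axes, in that order (R = Rz(yaw) Ry(pitch) Rx(roll)).
In Python, from cell import read_state, camera, camera_info, sign_off, grip_point_offset gives the robot as it stands.
- The arm moves only by the shell command python3 -m handwheel 'ROWS' [FORCE]. ROWS is text: rows parted by semicolons, each of 5 numbers parted by spaces: the shift along the world's x, y, z in units of 40 mm (1.0 is 40 mm), then the turn about the world's z in units of 5 degrees (1.0 is 5 degrees), then the closure, from 0 (fully open) to 1 (shut). In form: dx dy dz yaw gripper; .... A call has 1 to 12 rows; each row shifts and turns the commanded pose from where the row before left it; what a row does not reach is not made up. A row lasts 1/12 s, in which the tool goes at most 41.7 mm and 7.16 degrees, less where a joint would pass 70% of its speed; a pose out of reach is approached as far as the arm can. A call is refused whole if a number of a shift passes 1 or a number of a turn 1, either way. A call with a gripper value outside its range is refused whole. The fingers move at their own pace and stop on an object; FORCE is the grip in N (left out, the last holds). Time passes only in rows, so rows that do not move let the fingers close. It gives the time, the measured TCP pose, the force, the opening and the grip force at its end, in the units of the state.
- read_state(): the state, without advancing time (a new reading comes with each control period).
- camera(name): name is "side" or "top" or "wrist"; returns (picture, depth): 480x640x3 uint8, red, green, blue; 480x640 float32, mm along the optical axis (not along the pixel's ray), 0 where there is no reading.
- camera_info(name): a dict with "intrinsics" (3x3 intrinsics, pixels), "world_from_camera" (4x4, takes a point from camera to world coordinates). Camera axes: x right, y down, z forward; pixel columns grow to the right and rows downward; lengths in mm; the calibration is good to about 2 mm. A picture is of the moment at which its call begins: read the wrist's pose just before it. camera_info takes no time and is no camera call; for the wrist camera it gives the pose at the moment of the call.
- sign_off(): hands the job in; it is judged then, once.
The state is a dict: "clock": time; "joints": joint angles; "qd": joint speeds; "effort": joint torques, N m; "eef_pos": TCP position; "eef_rot": TCP orientation; "wrist_force": force on the tool from outside, world axes, zero at the start; "moment": the same for the moment, N m; "finger_gap": finger opening in mm; "finger_force": force on a finger pad.
Only numpy, scipy, OpenCV 4.12 (cv2) and the standard library are available. Lean on these libraries where they do the work, as an engineer would, in place of code of your own. Each camera call takes 0.05 s, during which the arm holds its last target. There are 200 camera calls.

TASK

Check the oil of the bench compressor that feeds the spray gun: lift the black cap off its dip tube and stand it, knob up, on the flat top of the round intake filter, because the oily cap must never go on the clean bench. Then take the wiped dip rod by its handle from the brush rest, lower it into the tube until its collar stops on the rim, and draw it right out again. Finish while still holding the rod in the gripper, lying level for reading, all of it at least 20 cm above the bench, with the glasses, paint jars, brushes and spanner left where they were.

Things in the scene. Friction and masses are not known exactly. Their poses are not given: they have to be found in the camera images.
- compressor: bench air compressor, 240 x 290 mm base, 175 mm high, heavy, does not move. Origin: centre of its base on the bench; x points to its back (grey tank lying along y), -x is its front with, along y, the finned cylinder and intake filter at -y, the crankcase in the middle and the motor at +y. Around the tube and filter nothing is higher than 105 mm (the tank, 100 mm and more behind the tube, 130 mm; its black switch box, gauge and carry handle, above the tank, up to 177 mm)
- tube_mouth (a point): centre of the mouth of the upright steel dip tube at the compressor's front, 140 mm above the bench (hidden under the cap at the start). Bore 16 mm, rim 28 mm across, 112 mm deep; z up
- filter_top (a point): centre of the flat top of the upright round intake filter can at the front -y corner of the compressor, 57 mm across, 125 mm above the bench, about 140 mm from the tube; z up
- cap: loose black push-on cap over the dip tube: skirt 40 mm across (34 mm inside, 10 mm deep), flange top 14 mm above the origin, on it a knob 22 mm across and 30 mm high (44 mm overall), 45 g or so. Origin: centre of the skirt's underside; z up along the knob. It lifts straight off and stands on its skirt on any flat top
- dip_rod: gauge rod, about 55 g: steel rod 7 mm thick, 110 mm from collar to tip; aluminium collar 30 mm across, 6 mm thick; black round handle 20 mm thick, 60 mm long behind the collar. Origin: centre of the collar's face that stops on the rim; +x along the rod to the tip, handle at x = -6 to -66 mm. It lies level in a notch of the brush rest, axis 60 mm above the bench, handle overhanging
- rod_tip (a point): tip of the rod, 110 mm from the collar face along the rod's +x
- rod_grip (a point): middle of the rod's handle, on its axis, 36 mm behind the collar face
- brush_rest: wooden brush rest, 100 mm (x) by 200 mm (y), 71 mm high, does not move: two rails along y at x = -45 and +45 mm, 10 mm thick, with three open-topped notches at y = -70, 0, +70 mm, 14 mm wide. Origin: centre of its underside. Rod and brushes lie along its x, tips to +x, which points roughly to the robot's left (+y); the rest stands left or right of the bench's middle
- brush_round: paint brush, wooden handle 7 mm thick, about 245 mm long, in another notch of the rest; leave
- brush_mop: similar brush with a fuller head in the remaining notch; leave
- jar_a: paint jar 43 mm across, 53 mm high, near the middle of the bench; origin under its centre; leave
- jar_b: same kind of jar, just beyond the -y end of the brush rest; leave
- tumbler_plain: clear glass tumbler 80 mm across, 95 mm high, at the far left; leave
- spanner: steel spanner 150 mm long lying flat on the far right; leave
Mind the look-alikes: they are no part of the job. Of the things that look like the dip_rod, the middle-sized one is meant.

How it is judged:
By the outcome, as a careful person would: the job done as asked, in the order asked, and still so for the second after the job is handed in, while the arm keeps its last pose, push and grip.
It also fails if it takes over 72 s, if anything falls off the work surface, if the arm or the gripper's body presses on something with over 40 N, if the wrist force passes 120 N, or if a joint passes its speed limit or range.

## Working session

There is one attempt and no reset: what is moved stays moved. The work goes in short steps, Python scripts to look and compute and a shell command to move; the robot and the scene stay as the last step left them, time stands still between calls to the robot, and variables do not carry over. Pictures are saved under pics/ and viewed, at most 10 in all, crops included, and the job is handed in when it is done.

```bash
ls -la; mkdir -p pics; python3 - <<'E'
from cell import *
import cv2,numpy as np
print(read_state(), grip_point_offset)
for n in("top","side"):
    im,d=camera(n); cv2.imwrite(f"pics/{n}0.png",im[:,:,::-1]); np.savez(f"{n}0.npz",im=im,d=d)
    i=camera_info(n); print(n,i["intrinsics"],i["world_from_camera"])
E
```

```text
total 12
drwxr-xr-x  3 agent agent 4096 Dec  1 18:27 .
drwxr-xr-x 23 root  root  4096 Dec  1 18:27 ..
drwxr-xr-x  2 agent agent 4096 Dec  1 18:27 pics
{'clock': 0.0, 'joints': array([ 1.11543220e+00,  3.00438197e-01,  1.52157147e+00,  3.73911681e-05,
        1.32069182e+00, -6.65786630e-02]), 'qd': array([-0.00023704, -0.00050076,  0.00044778, -0.0014745 ,  0.00180403,
        0.00098985]), 'effort': array([-2.50358744e-04, -5.31824684e+01, -3.52726972e+01,  7.07186619e-02,
        2.46373558e-02, -2.94695084e-06]), 'eef_pos': array([208.33976407, 508.70046191, 174.30846204]), 'eef_rot': array([-3.14048868e+00, -1.09907532e-04,  2.75279786e+00]), 'wrist_force': array([ 0.20532274, -0.34172089,  0.93684164]), 'moment': array([-0.02989417, -0.00213902,  0.01491167]), 'finger_force': 0.0, 'finger_gap': 93.55783490963607} 18.8
top [[506.58623953   0.         319.57926251]
 [  0.         506.58623953 236.95964773]
 [  0.           0.           1.        ]] [[ 2.79155405e-02 -9.75790782e-01  2.16917203e-01  2.51785996e+02]
 [-9.99604949e-01 -2.65411431e-02  9.24735144e-03  4.23005093e+00]
 [-3.26624976e-03 -2.17089654e-01 -9.76146205e-01  1.24290032e+03]
 [ 0.00000000e+00  0.00000000e+00  0.00000000e+00  1.00000000e+00]]
side [[532.63382285   0.         316.90098458]
 [  0.         532.63382285 233.471848  ]
 [  0.           0.           1.        ]] [[ 9.93648008e-01 -6.29040267e-02  9.33098078e-02  3.89606021e+02]
 [-1.12399937e-01 -5.95061830e-01  7.95781171e-01 -9.54890587e+02]
 [ 5.46726493e-03 -8.01214392e-01 -5.98352411e-01  8.52438982e+02]
 [ 0.00000000e+00  0.00000000e+00  0.00000000e+00  1.00000000e+00]]
```

```bash
python3 -m handwheel --help 2>&1 | head -20
```

```text
invalid input at $: expected rows of numbers
```

View pics/top0.png

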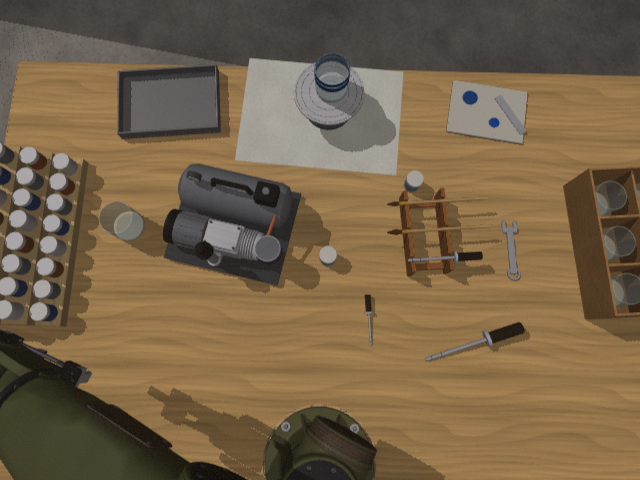

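View pics/side0.png

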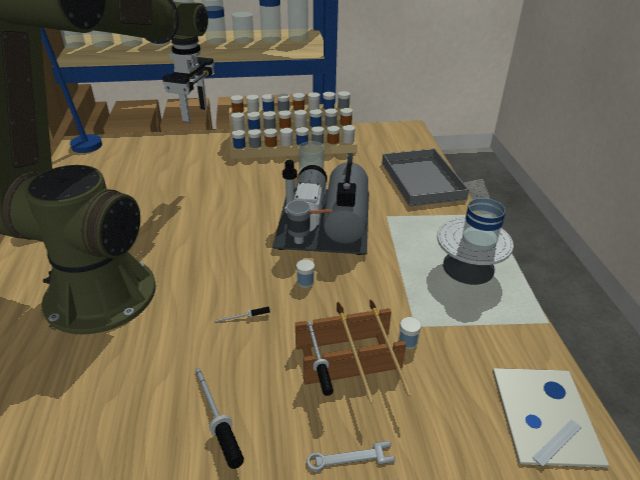

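The top view shows the compressor at (235,225), the black cap at about (205,249), the filter at (267,248), and the rest at (428,235). Three things look like the dip rod: a small one at (369,318), a large one at (475,342), and one in the rest's front notch at (445,258). The one in the rest fits, because it is the middle size and lies in a notch with its tip to +y. I'll measure these and confirm with a crop.

```bash
cat > h.py <<'E'
import numpy as np,cv2
from cell import *
def ray(name,u,v,z,info=None):
    i=info or camera_info(name); K=i["intrinsics"];T=i["world_from_camera"]
    d=T[:3,:3]@np.linalg.inv(K)@np.array([u,v,1.]); o=T[:3,3]
    return o+d*(z-o[2])/d[2]
def cloud(name,d):
    i=camera_info(name); K=i["intrinsics"];T=i["world_from_camera"]
    v,u=np.mgrid[:480,:640]; p=np.stack([(u-K[0,2])/K[0,0]*d,(v-K[1,2])/K[1,1]*d,d],-1)
    return p@T[:3,:3].T+T[:3,3]
E
python3 - <<'E'
from h import *
f=np.load("top0.npz");im,d=f["im"],f["d"];P=cloud("top",d)
g=im.max(2)
def comp(m,nm,amin=15):
    n,l,s,c=cv2.connectedComponentsWithStats(m.astype(np.uint8))
    for k in range(1,n):
        if s[k,4]>=amin:
            q=P[l==k]; print(nm,c[k].round(1),s[k].tolist(),"med",np.median(q,0).round(1),"mean",q.mean(0).round(1),'zmax',q[:,2].max().round(1))
def box(u0,v0,u1,v1):
    m=np.zeros((480,640),bool);m[v0:v1,u0:u1]=1;return m
B=box(160,160,300,285)
comp(B&(P[...,2]>155)&(P[:,:,0]<480),"z>155")
comp(B&(abs(P[...,2]-125)<6)&(np.arange(640)[None]>245),"filt")
# black handles and long lookalikes
for nm,b in(("small",box(360,288,380,350)),("mid",box(400,245,490,270)),("large",box(420,315,530,365))):
    m=b&(g<45); comp(m,nm+" black")
    q=np.argwhere(b&(im[...,0].astype(int)-im[...,2]<25)&((P[...,2]>2)))
print("black handle mid rowcol",[ (P[256,u].round(0)).tolist() for u in range(440,488,6)])
c=cv2.resize(im[175:375,350:540],None,fx=4,fy=3*4/3)[:,:,::-1]
cv2.imwrite("pics/crop1.png",cv2.resize(im[180:360,350:535],(740,600*720//740 if 0 else 590))[:,:,::-1])
cv2.imwrite("pics/crop2.png",cv2.resize(im[180:290,160:310],(750,550),interpolation=cv2.INTER_CUBIC)[:,:,::-1])
E
```

```text
z>155 [200.7 247.3] [195, 242, 13, 12, 114] med [459.7 269.7 174.7] mean [459.8 270.1 172.4] zmax 180.1
filt [251.2 183.3] [246, 178, 12, 15, 88] med [623.8 175.9 125.7] mean [623.  176.5 125.4] zmax 131.0
filt [267.5 203.8] [246, 185, 41, 37, 426] med [571.1 130.3 124.5] mean [575.  136.5 124.5] zmax 130.9
filt [267.  247.6] [254, 235, 27, 26, 527] med [472.2 132.3 126.4] mean [472.2 132.3 126.3] zmax 130.7
small black [367.9 302.5] [365, 295, 6, 16, 76] med [ 365.4 -105.    19.4] mean [ 365.4 -104.9   19.5] zmax 26.7
mid black [469.8 255.9] [459, 252, 23, 9, 162] med [ 476.7 -339.5   69.3] mean [ 476.8 -339.2   68.5] zmax 75.6
large black [506.5 332. ] [489, 323, 35, 20, 357] med [ 304.  -427.2   37.7] mean [ 303.8 -424.9   44.1] zmax 1242.9
black handle mid rowcol [[475.0, -270.0, 64.0], [476.0, -285.0, 61.0], [476.0, -299.0, 63.0], [475.0, -310.0, 74.0], [475.0, -325.0, 72.0], [476.0, -339.0, 70.0], [477.0, -354.0, 68.0], [477.0, -367.0, 71.0]]
```

View pics/crop1.png

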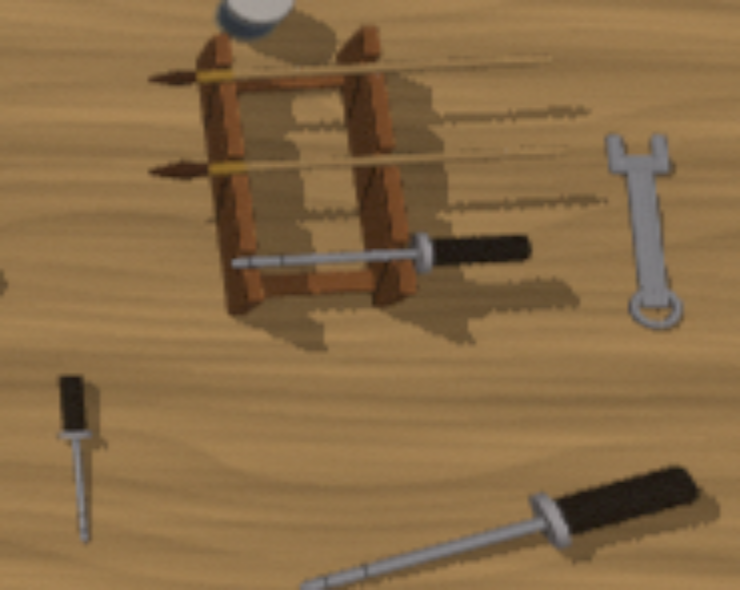

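View pics/crop2.png

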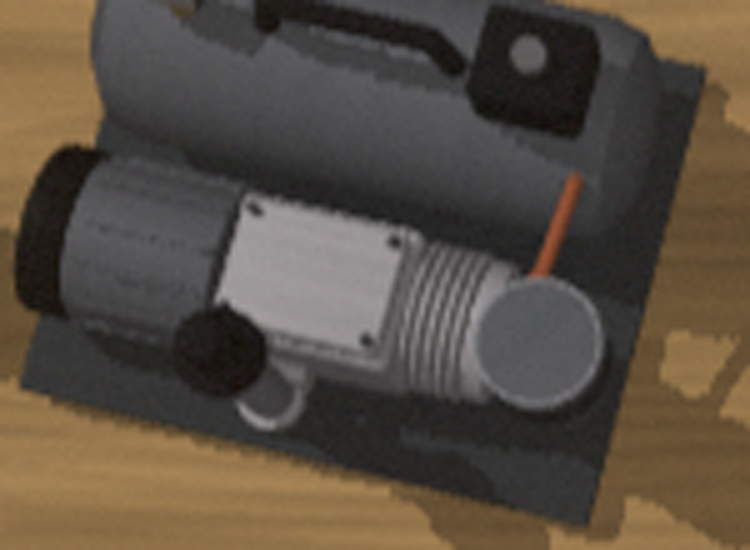

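The crop shows the small rod at (369,318), the middle one in the near notch at (445,258) with its handle overhanging right at (470,256), and the large one at (475,342). I'll take the middle one. The second crop shows the round black cap at (204,250) and the grey filter disc at (267,248). They are 138 mm apart, which agrees with the stated 140 mm. I'll go above the cap.

```bash
python3 -m handwheel '0 0 1 0 0;0 0 1 0 0;.63 -.6 0 0 0;.63 -.6 0 0 0;.63 -.6 0 0 0;.63 -.6 0 0 0;.63 -.6 0 0 0;.63 -.6 0 0 0;.63 -.6 0 0 0;.63 -.6 0 0 0;.63 -.6 0 0 0;.63 -.6 0 0 0'; python3 -m handwheel '0 0 0 0 0;0 0 0 0 0' ; python3 - <<'E'
from h import *
s=read_state();print(s["eef_pos"],s["eef_rot"],s["clock"])
im,d=camera("wrist");cv2.imwrite("pics/w1.png",im[:,:,::-1]);i=camera_info("wrist")
print(i["world_from_camera"].round(2))
P=cloud("wrist",d);print(d[::80,::80].round())
m=(P[...,2]>160)&(P[...,2]<185)&(im.max(2)<70)
n,l,st,c=cv2.connectedComponentsWithStats(m.astype(np.uint8))
for k in range(1,n):
    if st[k,4]>150:print(c[k],st[k],P[l==k].mean(0),ray("wrist",*c[k],174,i))
E
```

```text
clock: 1.1
eef_pos: [461.4, 267.5, 254.6]
eef_rot: [-3.141, -0.0, 2.753]
wrist_force: [0.2, 0.7, -0.3]
finger_gap: 94.2
finger_force: 0.0
clock: 1.27
eef_pos: [461.1, 267.9, 254.3]
eef_rot: [-3.141, -0.001, 2.75]
wrist_force: [0.3, -0.7, 0.2]
finger_gap: 94.2
finger_force: 0.0
[461.11810079 267.86930732 254.27571835] [-3.14083255e+00 -7.72663018e-04  2.75012048e+00] 1.2667
[[ 3.8000e-01  8.9000e-01  2.6000e-01  3.8525e+02]
 [ 9.2000e-01 -3.6000e-01 -1.1000e-01  3.0010e+02]
 [-0.0000e+00  2.8000e-01 -9.6000e-01  4.6416e+02]
 [ 0.0000e+00  0.0000e+00  0.0000e+00  1.0000e+00]]
[[413. 414. 413. 414. 413. 414. 414. 414.]
 [433. 433. 434. 434. 434. 435. 434. 435.]
 [458. 459. 458. 457. 458. 438. 457. 381.]
 [485. 483. 484. 405. 303. 383. 483. 483.]
 [516. 453. 514. 426. 405. 391. 513. 512.]
 [ 75.  82. 125. 352. 397. 545. 127.  84.]]
[322.95754717 231.82311321] [307 215  33  35 848] [459.4950142  270.13632116 172.47160776] [459.10313414 270.29462912 174.        ]
[431.26104418 395.27108434] [412 381  37  24 498] [625.86859244 299.55087093 168.04809712] [621.04678798 299.58775322 174.        ]
[353.56574394 400.06574394] [300 392  84  13 578] [608.12423547 237.10108346 164.66661173] [601.20901112 239.12976432 174.        ]
[237.76214834 400.66751918] [205 394  58  11 391] [571.39949086 146.00896812 164.62274452] [565.59382007 150.86735441 174.        ]
```

```bash
python3 -m handwheel '-.045 .06 -.7 0 0;0 0 -.7 0 0;0 0 -.7 0 0;0 0 -.52 0 0;0 0 0 0 1;0 0 0 0 1;0 0 0 0 1;0 0 0 0 1;0 0 0 0 1;0 0 0 0 1;0 0 0 0 1;0 0 0 0 1' 15; python3 -m handwheel '0 0 0 0 1;0 0 0 0 1;0 0 0 0 1;0 0 0 0 1' 15
```

```text
clock: 2.32
eef_pos: [458.8, 271.3, 150.3]
eef_rot: [3.141, 0.0, 2.753]
wrist_force: [-0.1, 0.5, -0.6]
finger_gap: 44.4
finger_force: 0.0
clock: 2.65
eef_pos: [458.7, 271.3, 150.0]
eef_rot: [-3.142, -0.0, 2.753]
wrist_force: [-0.8, -1.4, 0.1]
finger_gap: 17.1
finger_force: 0.0
```

```bash
python3 - <<'E'
from h import *
s=read_state();print(s["finger_gap"],s["finger_force"],s["clock"])
im,d=camera("wrist");cv2.imwrite("pics/w2.png",im[:,:,::-1])
im,d=camera("side");cv2.imwrite("pics/s2.png",cv2.resize(im[100:280,220:460],(800,600))[:,:,::-1])
s=read_state();print(s["finger_gap"],s["finger_force"],s["clock"])
E
```

```text
17.099060590972147 0.0 2.65
9.375202329934426 0.0 2.75
```

View pics/w2.png

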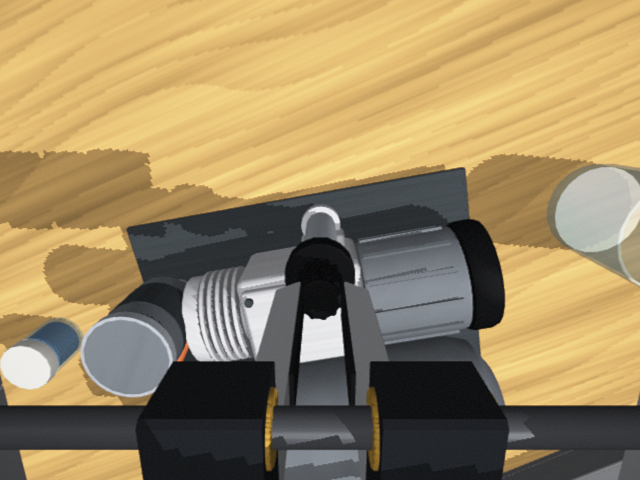

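The picture shows the cap at (320,265) with its knob at (322,300), roughly between the fingertips, which are at (296,285) and (350,285). But there is no pad force yet, so I'll let the fingers settle and measure again.

```bash
python3 -m handwheel '0 0 0 0 1;0 0 0 0 1;0 0 0 0 1' 15; python3 - <<'E'
from h import *
im,d=camera("wrist");cv2.imwrite("pics/w3.png",im[:,:,::-1]);P=cloud("wrist",d);i=camera_info("wrist")
T=np.linalg.inv(i["world_from_camera"])
for p in([458.7,271.3,150],[459.3,270.2,174],[459.3,270.2,144]):
    c=i["intrinsics"]@(T[:3,:3]@np.array(p)+T[:3,3]);print(p,c[:2]/c[2],c[2])
for v in range(230,345,8):print(v,[P[v,u].round(0).astype(int).tolist() for u in(300,322,345)],im[v,322])
E
```

```text
clock: 3.0
eef_pos: [458.7, 271.4, 150.0]
eef_rot: [-3.142, -0.0, 2.753]
wrist_force: [-0.0, 0.7, 0.0]
finger_gap: 0.4
finger_force: 0.0
[458.7, 271.3, 150] [321.4643288  274.50799322] 224.20348979960085
[459.3, 270.2, 174] [319.76858438 294.39853262] 201.46456270191732
[459.3, 270.2, 144] [320.05338277 272.20850593] 230.233303560641
230 [[462, 250, 18], [452, 274, 86], [476, 286, 19]] [88 91 96]
238 [[469, 247, 17], [444, 278, 133], [480, 284, 27]] [14 16 16]
246 [[442, 265, 139], [446, 277, 144], [480, 282, 47]] [19 19 21]
254 [[446, 264, 143], [450, 275, 144], [455, 287, 144]] [20 21 23]
262 [[450, 262, 144], [453, 274, 148], [459, 285, 143]] [10 14 14]
270 [[453, 261, 146], [453, 274, 160], [464, 283, 143]] [7 7 9]
278 [[453, 262, 159], [453, 274, 170], [468, 282, 144]] [8 9 6]
286 [[454, 262, 169], [456, 273, 174], [472, 280, 144]] [17 14 17]
294 [[447, 266, 195], [459, 271, 174], [455, 284, 195]] [13 13 15]
302 [[448, 266, 202], [460, 271, 181], [455, 284, 203]] [15 16 17]
310 [[448, 266, 209], [464, 270, 182], [455, 283, 210]] [19 18 21]
318 [[448, 267, 217], [467, 268, 184], [454, 283, 217]] [15 15 20]
326 [[448, 267, 223], [512, 250, 101], [454, 283, 223]] [119 118 122]
334 [[448, 267, 228], [518, 247, 99], [454, 282, 229]] [119 121 122]
342 [[448, 268, 234], [524, 245, 100], [454, 282, 235]] [126 127 130]
```

View pics/w3.png

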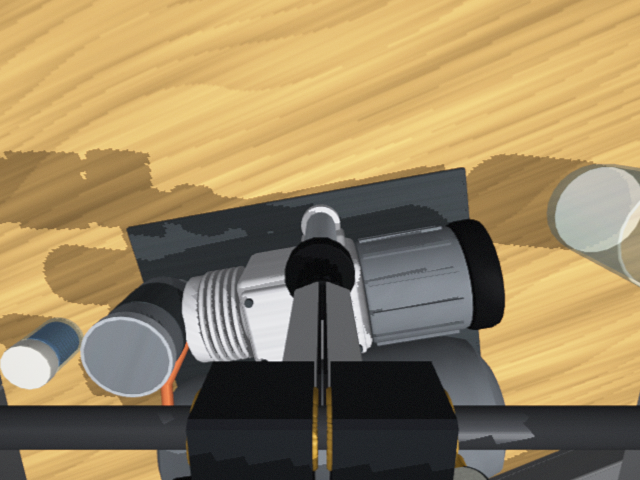

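The fingers shut on nothing, although the knob still shows at (320,285). I need to know whether the fingertips are really as low as the TCP says, so I'll check from the side.

```bash
python3 - <<'E'
from h import *
im,d=camera("wrist");P=cloud("wrist",d)
for v in range(278,300,2):print(v,[P[v,u].round(0).astype(int).tolist() for u in(304,312,335,345)])
im,d=camera("side");P=cloud("side",d)
cv2.imwrite("pics/s3.png",cv2.resize(im[110:260,230:390],(800,600*15//16))[:600,:,::-1] if 0 else cv2.resize(im[120:255,220:400],(800,600))[:,:,::-1])
i=camera_info("side");T=np.linalg.inv(i["world_from_camera"])
for p in([458.7,271.3,150],[459.3,270.2,174],[459.3,270.2,144]):
    c=i["intrinsics"]@(T[:3,:3]@np.array(p)+T[:3,3]);print(p,c[:2]/c[2],"crop",((c[:2]/c[2]-[220,120])*4.44).round())
u=289
for v in range(120,200,5):print(v,[P[v,x].round(0).astype(int).tolist() for x in (284,288,292)])
E
```

```text
278 [[450, 265, 169], [451, 269, 171], [457, 279, 166], [468, 282, 144]]
280 [[450, 266, 172], [451, 270, 174], [457, 279, 169], [469, 281, 144]]
282 [[451, 265, 172], [452, 269, 173], [458, 279, 170], [470, 281, 144]]
284 [[452, 265, 172], [450, 270, 183], [457, 279, 173], [471, 280, 144]]
286 [[448, 267, 186], [449, 271, 186], [453, 280, 186], [473, 280, 143]]
288 [[448, 267, 188], [450, 271, 187], [453, 280, 188], [455, 284, 188]]
290 [[448, 267, 190], [449, 271, 190], [453, 280, 191], [455, 284, 190]]
292 [[449, 267, 191], [449, 271, 194], [453, 280, 193], [455, 284, 193]]
294 [[448, 268, 195], [450, 271, 194], [453, 280, 195], [455, 284, 194]]
296 [[448, 268, 196], [449, 271, 197], [453, 280, 197], [454, 284, 198]]
298 [[448, 268, 199], [450, 271, 198], [453, 280, 199], [455, 284, 199]]
[458.7, 271.3, 150] [289.17464134 168.4554663 ] crop [307. 215.]
[459.3, 270.2, 174] [289.19800463 160.59842438] crop [307. 180.]
[459.3, 270.2, 144] [289.48970168 170.63948521] crop [309. 225.]
120 [[446, 198, 322], [455, 201, 320], [467, 240, 301]]
125 [[444, 178, 318], [454, 178, 318], [466, 225, 296]]
130 [[444, 182, 304], [453, 176, 307], [495, 683, 61]]
135 [[444, 189, 288], [454, 187, 288], [495, 684, 42]]
140 [[447, 264, 237], [457, 257, 240], [468, 276, 230]]
145 [[447, 262, 224], [457, 259, 225], [468, 281, 213]]
150 [[446, 260, 211], [456, 255, 213], [468, 281, 199]]
155 [[446, 265, 194], [456, 258, 197], [468, 279, 185]]
160 [[461, 594, -2], [456, 273, 174], [487, 587, 0]]
165 [[445, 265, 165], [455, 252, 171], [466, 262, 165]]
170 [[445, 273, 145], [455, 258, 153], [465, 262, 150]]
175 [[444, 260, 138], [454, 251, 143], [464, 248, 144]]
180 [[453, 466, -2], [454, 256, 124], [465, 264, 119]]
185 [[451, 435, -1], [454, 258, 107], [464, 259, 106]]
190 [[449, 408, -1], [453, 255, 94], [464, 262, 89]]
195 [[447, 377, 1], [453, 259, 76], [464, 261, 74]]
```

View pics/s3.png

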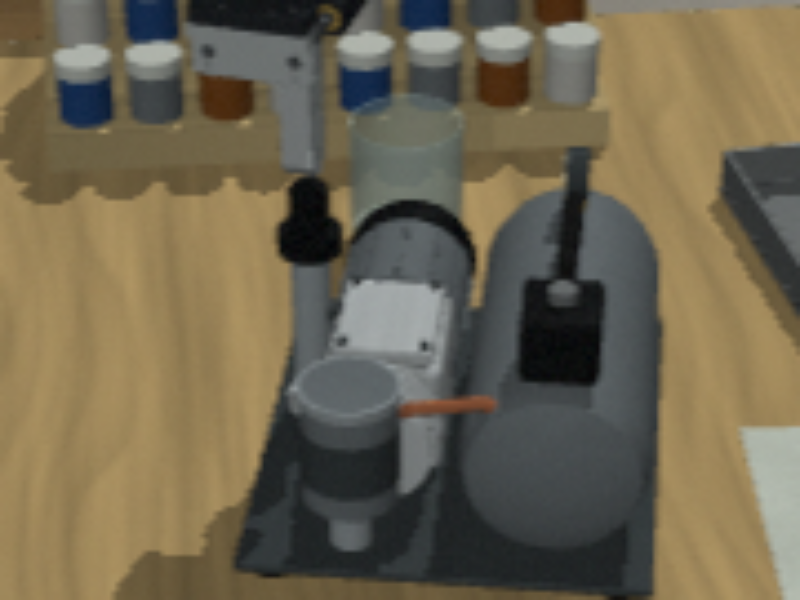

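The side crop shows the fingertips ending at crop (300,170), just above the knob top at (308,180). So the real fingertips are about 34 mm above the reported TCP. I'll check the start picture for the same offset.

```bash
python3 - <<'E'
from h import *
f=np.load("side0.npz");d=f["d"];P=cloud("side",d)
i=camera_info("side");T=np.linalg.inv(i["world_from_camera"])
c=i["intrinsics"]@(T[:3,:3]@np.array([208.3,508.7,174.3])+T[:3,3]);print(c[:2]/c[2])
m=(np.linalg.norm(P[...,:2]-[208.3,508.7],axis=-1)<75)&(P[...,2]>120)
vs,us=np.nonzero(m)
for v in sorted(set(vs))[-14:]:
    r=us[vs==v];print(v,r.min(),r.max(),P[v,r[0]].round(),P[v,r[-1]].round())
E
```

```text
[197.4624219 125.0669344]
109 180 205 [174. 457. 248.] [231. 556. 202.]
110 181 188 [176. 458. 244.] [194. 461. 242.]
111 181 188 [177. 449. 246.] [194. 457. 241.]
112 181 188 [176. 452. 241.] [194. 459. 238.]
113 181 188 [175. 456. 237.] [194. 455. 236.]
114 181 188 [175. 452. 236.] [194. 455. 234.]
115 181 188 [173. 460. 229.] [192. 460. 228.]
116 182 189 [177. 453. 229.] [195. 458. 226.]
117 182 189 [176. 455. 225.] [195. 458. 223.]
118 182 189 [176. 453. 223.] [194. 460. 219.]
119 182 189 [175. 457. 218.] [193. 461. 216.]
120 182 189 [175. 452. 218.] [194. 454. 216.]
121 183 189 [176. 463. 210.] [193. 460. 210.]
122 184 189 [177. 468. 204.] [193. 457. 209.]
```

```bash
python3 -m handwheel '0 0 .2 0 0;0 0 0 0 0;0 0 0 0 0;0 0 0 0 0;0 0 0 0 0;0 0 0 0 0;0 0 0 0 0;0 -.03 -.5 0 0.2;0 0 -.5 0 .5;0 0 0 0 .5;0 0 0 0 1;0 0 0 0 1' 15;  python3 -m handwheel '0 0 0 0 1;0 0 0 0 1;0 0 0 0 1;0 0 0 0 1;0 0 0 0 1;0 0 0 0 1' 15
```

```text
clock: 4.15
eef_pos: [459.1, 270.4, 119.1]
eef_rot: [3.141, 0.001, 2.753]
wrist_force: [0.2, 0.4, 0.8]
finger_gap: 37.1
finger_force: 0.0
clock: 4.65
eef_pos: [459.1, 270.4, 118.9]
eef_rot: [3.14, 0.001, 2.753]
wrist_force: [-0.8, -0.5, 6.8]
finger_gap: 21.8
finger_force: 15.0
```

```bash
python3 -m handwheel '0 0 .3 0 1;0 0 .4 0 1;0 0 .4 0 1;0 0 .4 0 1;.066 -.69 0 0 1;.066 -.69 0 0 1;.066 -.69 0 0 1;.066 -.69 0 0 1;.066 -.69 0 0 1;0 0 0 0 1;0 0 0 0 1' 15; python3 - <<'E'
from h import *
im,d=camera("wrist");cv2.imwrite("pics/w4.png",im[:,:,::-1]);P=cloud("wrist",d)
print("skirt/cap", end=' ')
m=(np.linalg.norm(P[...,:2]-[472,132],axis=-1)<60)
im2,d2=camera("side");Q=cloud("side",d2)
for nm,PP,I in(("w",P,im),("s",Q,im2)):
    m=(np.linalg.norm(PP[...,:2]-[472,132],axis=-1)<40)&(I.max(2)<60)&(PP[...,2]<215)
    q=PP[m]; print(nm,len(q),q.mean(0).round(1),np.percentile(q,[1,99],0).round(1).tolist())
    m=(abs(PP[...,2]-125)<4)&(np.linalg.norm(PP[...,:2]-[472,132],axis=-1)<33);q=PP[m];print(" filt",len(q),q.min(0),q.max(0))
cv2.imwrite("pics/s4.png",cv2.resize(im2[120:255,220:400],(800,600))[:,:,::-1])
E
```

```text
clock: 5.57
eef_pos: [472.0, 131.3, 178.2]
eef_rot: [3.141, 0.0, 2.751]
wrist_force: [0.6, -0.2, -0.2]
finger_gap: 21.7
finger_force: 15.0
skirt/cap w 4147 [456.4 137.4 124.2] [[438.9, 106.4, 16.4], [474.1, 166.2, 214.1]]
 filt 4139 [443.60119042 100.2970267  121.03279199] [496.67410171 159.37065072 127.21789214]
s 748 [469.7 116.6  80.3] [[436.8, 96.7, 14.1], [506.9, 155.2, 209.2]]
 filt 265 [440.16212692 100.06005294 121.08468356] [496.92404603 158.06613783 128.34309376]
```

View pics/s4.png

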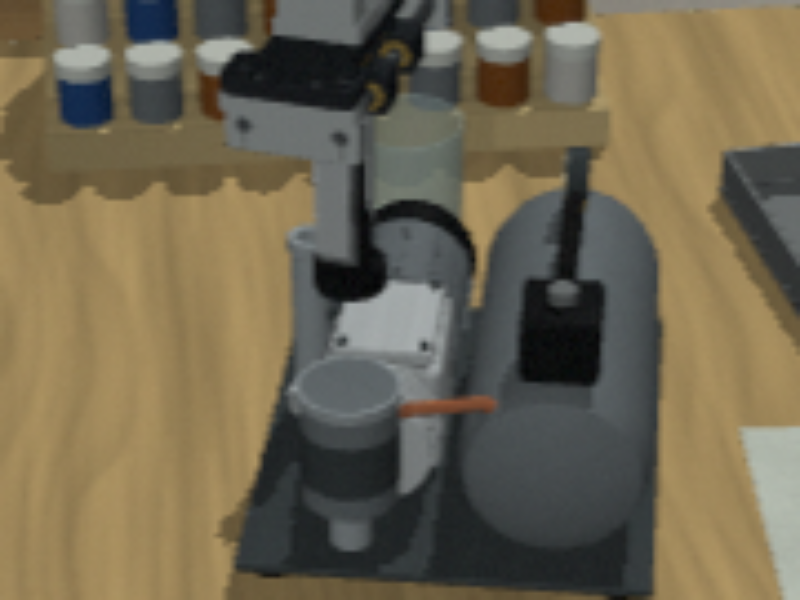

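The side crop shows the cap held level, knob up, above the filter at crop (350,380), and the open tube at (300,240). I'll lower it.

```bash
python3 -m handwheel '-.01 0 -.5 0 1;0 0 -.5 0 1;0 0 -.3 0 1;0 0 -.1 0 1;0 0 -.1 0 1;0 0 -.05 0 1;0 0 0 0 1;0 0 0 0 1' 15
```

```text
clock: 6.33
eef_pos: [471.8, 132.4, 116.6]
eef_rot: [3.141, 0.001, 2.753]
wrist_force: [0.7, 0.9, -0.8]
finger_gap: 21.4
finger_force: 15.0
```

```bash
python3 -m handwheel '0 0 -.03 0 1;0 0 -.03 0 1;0 0 0 0 1' 15; python3 -m handwheel '0 0 -.03 0 1;0 0 0 0 1' 6
```

```text
clock: 6.58
eef_pos: [471.7, 132.2, 114.0]
eef_rot: [3.141, 0.001, 2.753]
wrist_force: [-0.3, 0.1, 2.1]
finger_gap: 21.0
finger_force: 15.0
clock: 6.75
eef_pos: [471.9, 132.1, 113.1]
eef_rot: [3.141, 0.001, 2.753]
wrist_force: [-0.8, -1.0, 5.9]
finger_gap: 21.5
finger_force: 6.0
```

```bash
python3 -m handwheel '0 0 0 0 .8;0 0 0 0 .7;0 0 0 0 .6;0 0 0 0 .5;0 0 0 0 .5;0 0 0 0 .4;0 0 .5 0 .3;0 0 1 0 0;0 0 1 0 0;0 0 .5 0 0' 6; python3 - <<'E'
from h import *
t=ray("top",408.7,260.2,64);e=ray("top",482,255.4,64);print(t,e,np.linalg.norm(t-e),np.degrees(np.arctan2(*(t-e)[[1,0]])))
im,d=camera("wrist");P=cloud("wrist",d)
for z,r in((169,6),(139,5)):
    m=(abs(P[...,2]-z)<r)&(im.max(2)<70)&(np.linalg.norm(P[...,:2]-[472,132],axis=-1)<30);q=P[m];print(z,len(q),q.min(0).round(),q.max(0).round(),q.mean(0).round(1))
E
```

```text
clock: 7.58
eef_pos: [472.3, 132.3, 236.9]
eef_rot: [3.139, 0.004, 2.753]
wrist_force: [0.3, -0.1, 0.6]
finger_gap: 76.8
finger_force: 0.0
[ 463.34289399 -196.28965496   64.        ] [ 479.58181119 -369.40344926   64.        ] 173.8737709003313 95.35894153018258
169 852 [464. 119. 163.] [488. 143. 173.] [474.6 131.6 170.2]
139 1037 [456. 111. 134.] [495. 151. 144.] [469.8 133.7 140.7]
```

```bash
python3 -m handwheel '.01 -.98 0 -1 0;.01 -.98 0 -1 0;.01 -.98 0 -1 0;.01 -.98 0 -1 0;.01 -.98 0 -1 0;.01 -.98 0 -1 0;.01 -.98 0 -1 0;.01 -.98 0 -1 0;.01 -.98 0 -1 0;.01 -.98 0 -1 0;.01 -.98 0 -1 0;.01 -.98 0 -1 0'; python3 -m handwheel '0 0 -1 -.5 0;0 0 0 0 0;0 0 0 0 0'; python3 - <<'E'
from h import *
s=read_state();print(s["eef_pos"],s["eef_rot"],s["joints"].round(2))
im,d=camera("wrist");P=cloud("wrist",d);i=camera_info("wrist")
cv2.imwrite("pics/w5.png",im[:,:,::-1])
m=(P[...,2]>50)&(P[...,2]<82)&(im.max(2)<70)&(np.linalg.norm(P[...,:2]-[477,-339],axis=-1)<45)
n,l,st,c=cv2.connectedComponentsWithStats(m.astype(np.uint8))
for k in range(1,n):
    if st[k,4]>150:
        v,u=np.nonzero(l==k);(cx,cy),(w,h),a=cv2.minAreaRect(np.stack([u,v],1).astype(np.float32))
        B=cv2.boxPoints(((cx,cy),(w,h),a));W=np.array([ray("wrist",*b,66,i) for b in B]);print(st[k],ray("wrist",cx,cy,68,i),W.round(1).tolist(),P[l==k].mean(0))
E
```

```text
clock: 8.63
eef_pos: [475.8, -340.2, 232.0]
eef_rot: [-3.141, -0.0, 1.701]
wrist_force: [0.7, -0.2, -1.0]
finger_gap: 93.9
finger_force: 0.0
clock: 8.88
eef_pos: [475.5, -337.6, 191.0]
eef_rot: [-3.138, -0.003, 1.663]
wrist_force: [0.2, -0.4, 0.6]
finger_gap: 94.0
finger_force: 0.0
[ 475.46158203 -337.56545782  190.97279368] [-3.13847569 -0.00322145  1.66314843] [-0.68  0.37  1.4   0.    1.38 -0.77]
[ 314  193   24   69 1537] [ 480.97195092 -342.55066416   68.        ] [[468.9, -315.4, 66.0], [487.7, -313.6, 66.0], [493.7, -372.1, 66.0], [474.1, -374.0, 66.0]] [ 480.79900499 -341.50833228   69.72278477]
```

```bash
python3 -m handwheel '.08 -.18 -1 0 0;0 0 -1 0 0;0 0 -.5 0 0;0 0 0 0 .3;0 0 0 0 .3;0 0 0 0 .3'; python3 - <<'E'
from h import *
s=read_state();print(s["eef_pos"],s["eef_rot"])
im,d=camera("wrist");P=cloud("wrist",d);i=camera_info("wrist")
cv2.imwrite("pics/w6.png",im[:,:,::-1])
m=(P[...,2]>50)&(P[...,2]<82)&(im.max(2)<70)&(np.linalg.norm(P[...,:2]-[477,-339],axis=-1)<45)
n,l,st,c=cv2.connectedComponentsWithStats(m.astype(np.uint8))
for k in range(1,n):
    if st[k,4]>150:
        v,u=np.nonzero(l==k);(cx,cy),(w,h),a=cv2.minAreaRect(np.stack([u,v],1).astype(np.float32))
        print(st[k],ray("wrist",cx,cy,66,i),P[l==k].mean(0))
# finger centre line: near points above z 115
m=(P[...,2]>118)&(P[...,2]<160)&(np.linalg.norm(P[...,:2]-s["eef_pos"][:2],axis=-1)<70)
q=P[m];print(len(q));
if len(q):
    R=q[:,0]-s["eef_pos"][0];print(q[R<0].max(0),q[R>0].min(0),q[:,2].min())
E
```

```text
clock: 9.43
eef_pos: [480.8, -345.8, 95.6]
eef_rot: [3.139, 0.003, 1.663]
wrist_force: [-0.5, -0.8, 1.0]
finger_gap: 77.0
finger_force: 0.0
[ 480.84334558 -345.82641505   95.64096147] [3.13867485e+00 2.84657896e-03 1.66338698e+00]
[ 302  206   34   93 2855] [ 479.687449   -342.15066206   66.        ] [ 479.56027781 -341.0291859    67.59754232]
3152
[ 443.9500896  -339.55678463  159.98016581] [ 519.04321844 -350.63534479  125.46930113] 125.19532267946823
```

View pics/w6.png

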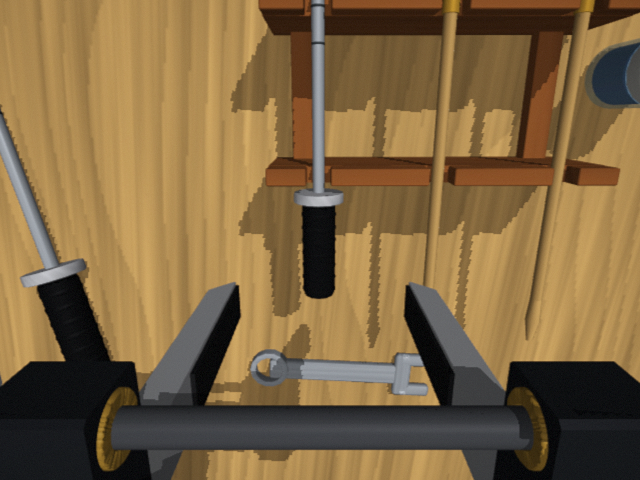

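The handle is at (318,250), centred between the fingertips at (238,290) and (408,290). I'll go down and take a light grip so the rod can swing to hang.

```bash
python3 -m handwheel '0 0 -.7 0 .4;0 0 -.7 0 .5;0 0 -.5 0 .6;0 0 -.18 0 .6;0 0 0 0 1;0 0 0 0 1;0 0 0 0 1;0 0 0 0 1;0 0 0 0 1;0 0 0 0 1;0 0 0 0 1;0 0 0 0 1' 3;python3 -m handwheel '0 0 0 0 1;0 0 0 0 1' 3
```

```text
clock: 10.48
eef_pos: [479.5, -345.6, 9.5]
eef_rot: [3.141, 0.0, 1.662]
wrist_force: [0.6, -0.9, 0.4]
finger_gap: 19.8
finger_force: 3.0
clock: 10.65
eef_pos: [479.5, -345.5, 9.3]
eef_rot: [-3.142, 0.0, 1.662]
wrist_force: [-0.7, 0.2, 0.8]
finger_gap: 20.1
finger_force: 3.0
```

Gripped at 20 mm. Next I'll lift it and measure its slant with the wrist and side cameras.

```bash
python3 -m handwheel '0 0 .3 0 1;0 0 .6 0 1;0 0 .6 0 1;0 0 .6 0 1;0 0 .8 0 1;0 0 .8 0 1;0 0 .8 0 1;0 0 .8 0 1;0 0 0 0 1;0 0 0 0 1;0 0 0 0 1;0 0 0 0 1' 3; cat > rod.py <<'E'
from h import *
def rod(show=None):
    s=read_state();e=s["eef_pos"]; g=e+[0,0,33+19]
    for n in("side","wrist"):
        im,d=camera(n);P=cloud(n,d)
        r=np.linalg.norm(P-g,axis=-1)
        m=(d>0)&(r<165)&(P[...,2]<g[2]+15)&(abs(P[...,0]-e[0])<(25 if n=="side" else 40))&(P[...,2]>74)
        sat=im.max(2).astype(int)-im.min(2)
        m&=(r>40)&(sat<30)
        q=P[m]
        if len(q)>10:
            far=q[np.argsort(np.linalg.norm(q-g,axis=1))[-15:]]
            u,S,vt=np.linalg.svd(q-q.mean(0),full_matrices=False)
            print(n,len(q),"far-g",(far.mean(0)-g).round(0),"mean-g",(q.mean(0)-g).round(0),"axis",vt[0].round(2),S.round(0))
        cv2.imwrite(f"pics/rod_{n}_{s['clock']:.2f}.png",im[:,:,::-1])
        np.savez(f"last_{n}.npz",im=im,d=d)
    print(e.round(1),s["finger_gap"],s["finger_force"],s["clock"])
E
python3 -c "from rod import *;rod()"
```

```text
clock: 11.65
eef_pos: [479.0, -345.1, 220.0]
eef_rot: [-3.14, -0.002, 1.662]
wrist_force: [0.1, -1.5, -0.9]
finger_gap: 19.8
finger_force: 3.0
side 20 far-g [ -2.  25. -47.] mean-g [ -1.  22. -45.] axis [ 0.13 -0.71  0.7 ] [136.  26.  20.]
wrist 2025 far-g [  -7.   96. -115.] mean-g [ -3.  54. -62.] axis [ 0.07 -0.59  0.8 ] [1524.  196.  155.]
[ 479.  -345.1  220. ] 19.829297731164992 3.000010661780834 11.65
```

```bash
python3 -m handwheel '0 0 1 0 1;0 0 .5 0 1;0 1 0 0 1;0 .9 0 0 1;0 .7 0 0 1;0 .5 0 0 1;0 .3 0 0 1;0 .1 0 0 1;0 1 0 0 1;0 .9 0 0 1;0 .7 0 0 1;0 .5 0 0 1' 3;python3 -m handwheel '0 .3 0 0 1;0 .1 0 0 1;0 0 0 0 1' 3; python3 -c "from rod import *;rod()"
```

```text
clock: 12.75
eef_pos: [479.5, -80.2, 281.0]
eef_rot: [-3.141, -0.0, 1.662]
wrist_force: [0.3, -0.9, -0.7]
finger_gap: 19.9
finger_force: 3.0
clock: 13.0
eef_pos: [479.7, -65.7, 281.1]
eef_rot: [-3.141, 0.0, 1.662]
wrist_force: [-0.4, -0.2, -0.8]
finger_gap: 20.0
finger_force: 3.0
side 117 far-g [  -9.   62. -124.] mean-g [ -7.  29. -70.] axis [-0.03  0.55 -0.84] [408.  65.  39.]
wrist 1518 far-g [  -5.   71. -131.] mean-g [ -2.  39. -70.] axis [ 0.06 -0.43  0.9 ] [1342.  199.  152.]
[479.7 -65.7 281.1] 19.97060866690593 2.999989204108715 13.0
```

```bash
python3 -m handwheel '0 -.3 0 0 1;0 -.6 0 0 1;0 -1 0 0 1;0 1 0 0 1;0 .8 0 0 1;0 .5 0 0 1;0 .2 0 0 1;0 -.3 0 0 1;0 -.6 0 0 1;0 -1 0 0 1;0 1 0 0 1;0 1 0 0 1' 3;python3 -m handwheel '0 .8 0 0 1;0 .6 0 0 1;0 .4 0 0 1;0 .2 0 0 1;0 .1 0 0 1;0 1 0 0 1;0 .8 0 0 1;0 .6 0 0 1;0 .4 0 0 1;0 .2 0 0 1;0 0 0 0 1;0 0 0 0 1' 3; python3 -c "from rod import *;rod()"
```

```text
clock: 14.1
eef_pos: [479.3, -44.2, 280.6]
eef_rot: [-3.14, 0.0, 1.648]
wrist_force: [1.0, 1.3, -0.1]
finger_gap: 19.9
finger_force: 3.0
clock: 15.1
eef_pos: [479.8, 165.5, 281.1]
eef_rot: [-3.141, 0.0, 1.662]
wrist_force: [-0.2, 0.0, -0.9]
finger_gap: 20.1
finger_force: 3.0
side 178 far-g [  -2.  -15. -148.] mean-g [ -3. -15. -81.] axis [-0.01 -0.01  1.  ] [502.  69.  59.]
wrist 928 far-g [   1.  -11. -150.] mean-g [  1.  -2. -62.] axis [ 0.01 -0.13 -0.99] [1068.  184.   98.]
[479.8 165.5 281.1] 20.08323329390538 2.99996517598629 15.1
```

```bash
python3 -m handwheel '0 0 0 0 1;-.1 .3 0 0 1;-.1 .5 0 0 1;-.1 .5 0 0 1;-.1 .5 0 0 1;-.1 .4 0 0 1;0 .25 0 0 1;0 .15 0 0 1;0 0 0 0 1;0 0 0 0 1' 10; cat > fit.py <<'E'
from h import *
def fit():
    s=read_state();e=s["eef_pos"];g=e+[0,0,52];out=[]
    for n in("side","wrist","top"):
        im,d=camera(n);P=cloud(n,d);i=camera_info(n);v0=i["world_from_camera"][:3,3]
        sat=im.max(2).astype(int)-im.min(2)
        dz=g[2]-P[...,2]; near=np.linalg.norm(P[...,:2]-e[:2],axis=-1)<35
        if n!="top":
            m=(d>0)&near&(dz>50)&(dz<165)&(P[...,2]>146); q=P[m]
            for a,b in((50,70),(70,90),(90,110),(110,130),(130,165)):
                k=q[(g[2]-q[:,2]>=a)&(g[2]-q[:,2]<b)]
                if len(k)>3:
                    h=(k.mean(0)-v0)[:2];h/=np.linalg.norm(h);c=k.copy();c[:,:2]+=h*2.7;c=np.median(c,0)
                    print(n,a,len(k),c.round(1),"from tcp",(c-e)[:2].round(1))
            print(n,"lowest",q[:,2].min().round(1))
        m=(d>0)&near&(abs(P[...,2]-140)<5)&(sat<40)
        v,u=np.nonzero(m)
        if len(u)>8: 
            q=P[m];print(n,"mouth",len(u),(q.min(0)/2+q.max(0)/2).round(1),(q.max(0)-q.min(0)).round(1))
        cv2.imwrite(f"pics/fit_{n}_{s['clock']:.2f}.png",im[:,:,::-1])
    print(e.round(1),s["finger_gap"],s["clock"])
E
python3 -c "from fit import *;fit()"
```

```text
clock: 16.03
eef_pos: [459.6, 270.3, 281.1]
eef_rot: [-3.141, 0.0, 1.662]
wrist_force: [-0.5, -0.7, -0.7]
finger_gap: 19.9
finger_force: 10.0
side 50 14 [456.9 259.2 274.3] from tcp [ -2.7 -11.1]
side 70 22 [457.6 260.9 254.7] from tcp [-2.  -9.4]
side 90 25 [457.1 259.7 234.1] from tcp [ -2.6 -10.6]
side 110 20 [456.4 260.  212.9] from tcp [ -3.3 -10.2]
side 130 21 [458.  258.4 186.6] from tcp [ -1.6 -11.8]
side lowest 176.7
side mouth 48 [457.6 267.9 138.5] [26.8 33.2  7. ]
wrist 70 47 [461.3 260.1 247.5] from tcp [  1.6 -10.1]
wrist 90 88 [461.9 259.4 233.5] from tcp [  2.3 -10.9]
wrist 110 74 [461.7 258.3 212.6] from tcp [  2.  -11.9]
wrist 130 68 [461.4 257.6 193.4] from tcp [  1.8 -12.6]
wrist lowest 181.5
wrist mouth 544 [461.8 268.9 138.6] [27.4 27.4  7. ]
top mouth 45 [460.7 266.6 140. ] [26.2 15.7  9.8]
[459.6 270.3 281.1] 19.901745770569015 16.0333
```

```bash
python3 -m handwheel '0 .14 0 0 1;0.01 .135 0 0 1;0 0 -.3 0 1;0 0 -.3 0 1;0 0 -.2 0 1;0 0 0 0 1;0 0 0 0 1' 8; python3 -c "from fit import *;fit()"
```

```text
clock: 16.77
eef_pos: [459.9, 281.7, 249.3]
eef_rot: [-3.141, 0.0, 1.662]
wrist_force: [0.9, 0.2, 0.4]
finger_gap: 19.5
finger_force: 8.0
side 50 18 [458.  273.3 240.1] from tcp [-1.8 -8.4]
side 70 21 [457.6 273.4 221.8] from tcp [-2.3 -8.2]
side 90 22 [456.9 272.3 201.3] from tcp [-3.  -9.3]
side 110 18 [456.5 270.8 182.1] from tcp [ -3.4 -10.9]
side 130 18 [458.  269.  159.2] from tcp [ -1.9 -12.6]
side lowest 147.4
side mouth 51 [457.4 265.7 138.8] [26.7 28.5  7.5]
wrist 70 47 [461.7 272.  216.3] from tcp [ 1.9 -9.7]
wrist 90 89 [461.8 271.2 201. ] from tcp [  1.9 -10.5]
wrist 110 73 [461.9 270.3 181.9] from tcp [  2.  -11.4]
wrist 130 67 [462.6 269.4 161.5] from tcp [  2.7 -12.3]
wrist lowest 150.4
wrist mouth 554 [461.7 269.7 138.4] [27.1 26.1  6.7]
top mouth 67 [460.8 268.8 140.3] [27.  22.1  8.5]
[459.9 281.7 249.3] 19.53146356240801 16.7667
```

```bash
python3 -m handwheel '0 0 -.25 0 1;0 0 -.25 0 1;0 -.01 -.25 0 1;0 -.02 -.25 0 1;0 0 0 0 1' 6; python3 -m handwheel '0 0 -.3 0 1;0 0 -.3 0 1;0 0 -.3 0 1;0 0 -.3 0 1;0 0 -.3 0 1;0 0 -.15 0 1;0 0 0 0 1' 6
```

```text
clock: 17.33
eef_pos: [459.1, 279.8, 206.5]
eef_rot: [-3.138, 0.001, 1.662]
wrist_force: [0.0, -0.3, -1.4]
finger_gap: 19.9
finger_force: 6.0
clock: 17.92
eef_pos: [459.4, 280.1, 142.1]
eef_rot: [-3.14, 0.001, 1.662]
wrist_force: [-0.5, -0.2, -0.0]
finger_gap: 19.7
finger_force: 6.0
```

```bash
python3 -m handwheel '0 0 -.1 0 1;0 0 -.07 0 1;0 0 0 0 1' 6; python3 -m handwheel '0 0 -.05 0 1;0 0 -.05 0 1;0 0 0 0 1' 6;python3 -m handwheel '0 0 -.05 0 1;0 0 -.05 0 1;0 0 0 0 1' 6; python3 -c "
from h import *
im,d=camera('side');P=cloud('side',d);e=read_state()['eef_pos']
m=(np.linalg.norm(P[...,:2]-[460,270],axis=-1)<30)&(P[...,2]>100)&(P[...,2]<200)
v,u=np.nonzero(m)
for r in range(v.min(),v.max()+1):
  k=u[v==r]; 
  if len(k):print(r,k.min(),k.max(),P[r,(k.min()+k.max())//2].round(),im[r,(k.min()+k.max())//2])
"
```

```text
clock: 18.17
eef_pos: [459.9, 280.3, 136.3]
eef_rot: [-3.142, 0.0, 1.662]
wrist_force: [-0.2, 0.0, -0.7]
finger_gap: 20.0
finger_force: 6.0
clock: 18.42
eef_pos: [460.2, 280.5, 133.0]
eef_rot: [3.14, -0.0, 1.662]
wrist_force: [-0.5, 0.3, 3.0]
finger_gap: 19.8
finger_force: 6.0
clock: 18.67
eef_pos: [460.2, 280.7, 129.2]
eef_rot: [3.14, -0.001, 1.662]
wrist_force: [-2.2, 1.1, 4.5]
finger_gap: 19.8
finger_force: 6.0
150 279 279 [434. 282. 200.] [102  94  78]
151 294 294 [473. 275. 199.] [106 110 110]
152 279 296 [454. 263. 203.] [12 14 15]
153 279 296 [454. 260. 202.] [10 12 13]
154 280 296 [456. 261. 198.] [12 15 14]
155 280 296 [456. 263. 194.] [13 11 15]
156 280 296 [456. 262. 192.] [12 12 13]
157 280 296 [456. 263. 188.] [13 18 19]
158 280 296 [456. 262. 186.] [10 13 14]
159 280 296 [456. 261. 184.] [ 9 13 13]
160 280 296 [456. 265. 179.] [ 9 10 13]
161 280 296 [456. 262. 178.] [11 13 13]
162 280 296 [455. 259. 176.] [14 16 16]
163 281 295 [456. 264. 170.] [18 14 18]
164 282 294 [455. 258. 171.] [ 9 14 11]
165 283 292 [453. 262. 166.] [ 9 10  9]
166 285 292 [455. 264. 162.] [15 16 
[... 210 characters left out ...]
94 [457. 261. 145.] [102 104 106]
173 284 294 [457. 260. 143.] [110 114 114]
174 284 293 [455. 259. 141.] [108 112 113]
175 284 294 [457. 257. 139.] [105 111 112]
176 284 293 [454. 254. 137.] [ 98 104 106]
177 285 293 [457. 255. 134.] [ 95 100 102]
178 285 293 [457. 254. 131.] [ 95 101 102]
179 285 293 [457. 262. 124.] [ 96 102 103]
180 285 293 [457. 259. 122.] [ 95 102 103]
181 285 293 [457. 258. 119.] [ 96 103 104]
182 285 300 [464. 259. 116.] [81 86 88]
183 285 300 [464. 258. 113.] [83 88 89]
184 285 301 [467. 261. 108.] [72 79 80]
185 285 298 [461. 255. 109.] [90 97 97]
186 286 301 [467. 264. 100.] [73 79 80]
187 288 300 [470. 270.  93.] [69 71 68]
188 290 297 [467. 259.  96.] [73 79 79]
```

The rod went in and the collar sits on the rim: in the side view the black handle ends at 146 mm with the steel rim just below, and the contact force is about 4 N. I'll press lightly to confirm, then re-centre the pads on the handle while the rod stands in the tube.

```bash
python3 -m handwheel '0 0 -.04 0 1;0 0 -.03 0 1;0 0 0 0 1' 10; python3 -m handwheel '0 0 .02 0 1;0 0 0 0 .7;0 0 0 0 .6;0 0 0 0 .6;0 -.1 0 0 .6;0 -.1 0 0 .6;0 0 0 0 .6;0 0 0 0 1;0 0 0 0 1;0 0 0 0 1;0 0 0 0 1;0 0 0 0 1' 10; python3 -m handwheel '0 0 0 0 1;0 0 0 0 1' 10
```

```text
clock: 18.97
eef_pos: [460.3, 281.2, 127.3]
eef_rot: [3.139, -0.002, 1.662]
wrist_force: [-4.4, 2.0, 13.3]
finger_gap: 19.2
finger_force: 10.1
clock: 19.97
eef_pos: [459.9, 272.4, 126.4]
eef_rot: [3.142, 0.0, 1.662]
wrist_force: [1.2, 0.3, -0.3]
finger_gap: 19.9
finger_force: 10.0
clock: 20.13
eef_pos: [459.9, 272.4, 126.4]
eef_rot: [3.142, -0.0, 1.662]
wrist_force: [-0.4, 0.4, -0.2]
finger_gap: 19.7
finger_force: 10.0
```

Seated with 13 N, and regripped centred. Next I'll draw it right out.

```bash
python3 -m handwheel '0 0 .15 0 1;0 0 .3 0 1;0 0 .5 0 1;0 0 .6 0 1;0 0 .6 0 1;0 0 .6 0 1;0 0 .6 0 1;0 0 .5 0 1;0 0 .4 0 1;0 0 .2 0 1;0 0 0 0 1' 10; python3 -c "from fit import *;fit()"
```

```text
clock: 21.05
eef_pos: [460.2, 272.5, 306.2]
eef_rot: [3.139, -0.001, 1.662]
wrist_force: [-0.9, 0.0, -0.3]
finger_gap: 19.6
finger_force: 10.0
side 50 23 [457.2 271.8 298.3] from tcp [-3.  -0.7]
side 70 22 [456.6 273.1 277.4] from tcp [-3.7  0.6]
side 90 19 [456.1 270.3 260.2] from tcp [-4.2 -2.2]
side 110 16 [458.  271.9 235.3] from tcp [-2.3 -0.6]
side 130 19 [457.3 272.4 220.4] from tcp [-2.9 -0.2]
side lowest 211.0
side mouth 50 [457.5 265.8 138.7] [26.8 28.7  7.3]
wrist 70 95 [461.  271.7 276.8] from tcp [ 0.7 -0.8]
wrist 90 99 [461.  271.7 259.1] from tcp [ 0.8 -0.8]
wrist 110 77 [460.4 271.6 238.4] from tcp [ 0.1 -0.9]
wrist 130 59 [461.  271.6 220.3] from tcp [ 0.8 -0.9]
wrist lowest 211.4
wrist mouth 466 [461.  268.6 138. ] [27.2 27.7  5.7]
top mouth 88 [461.5 270.8 140.2] [26.2 26.1  9.1]
[460.2 272.5 306.2] 19.646318333209766 21.05
```

```bash
python3 -m handwheel '.02 -.3 0 0 1;.02 -.6 0 0 1;.02 -.9 0 0 1;.02 -.95 0 0 1;.02 -.95 0 0 1;.02 -.95 0 0 1;.02 -.95 0 0 1;.02 -.95 0 0 1;.02 -.95 0 0 1;.02 -.95 0 0 1;.02 -.95 0 0 1;.02 -.95 0 0 1' 20;  python3 -m handwheel '.02 -.95 0 0 1;.02 -.8 0 0 1;0 -.6 0 0 1;0 -.3 0 0 1;0 -.1 0 0 1;0 0 0 0 1;0 0 0 0 1' 20; python3 - <<'E'
from fit import *
fit()
f=np.load("top0.npz");im,d=f["im"].astype(int),f["d"];P=cloud("top",d)
m=(abs(P[...,2]-71)<5)&(abs(P[...,0]-500)<60)&(im[...,0]-im[...,2]>30)
for x in range(455,520,8):
    q=P[m&(abs(P[...,0]-x)<4)];print(x,np.unique((q[:,1]/3).round()*3).tolist())
E
```

```text
clock: 22.2
eef_pos: [468.4, -144.0, 303.8]
eef_rot: [-3.141, -0.0, 1.662]
wrist_force: [1.0, 0.5, -0.2]
finger_gap: 19.9
finger_force: 20.0
clock: 22.78
eef_pos: [471.1, -250.7, 304.4]
eef_rot: [-3.142, -0.0, 1.663]
wrist_force: [-0.1, 0.2, -0.0]
finger_gap: 19.8
finger_force: 20.0
side 50 45 [ 468.9 -251.3  297. ] from tcp [-2.1 -0.6]
side 70 37 [ 467.6 -251.2  275.7] from tcp [-3.5 -0.5]
side 90 35 [ 468.8 -251.7  257.7] from tcp [-2.3 -0.9]
side 110 34 [ 468.2 -251.9  237.2] from tcp [-2.9 -1.1]
side 130 29 [ 467.7 -251.1  217.8] from tcp [-3.4 -0.4]
side lowest 208.1
wrist 70 111 [ 472.5 -251.   276.3] from tcp [ 1.5 -0.3]
wrist 90 92 [ 472.6 -251.   256.8] from tcp [ 1.5 -0.3]
wrist 110 78 [ 472.6 -251.2  237.7] from tcp [ 1.5 -0.5]
wrist 130 47 [ 471.9 -251.3  220.5] from tcp [ 0.9 -0.6]
wrist lowest 211.6
[ 471.1 -250.7  304.4] 19.782323381767622 22.7833
455 [-621.0, -300.0, -297.0, -294.0, -291.0, -207.0, -204.0, -201.0, 681.0, 684.0, 687.0, 690.0, 693.0, 696.0, 702.0, 705.0, 708.0, 711.0, 714.0, 717.0, 720.0, 723.0, 726.0, 729.0, 732.0, 735.0, 738.0, 741.0]
463 [-732.0, -72
[... 758 characters left out ...]
6.0, -621.0, -618.0, -615.0, -297.0, -294.0, -291.0, -288.0, -285.0, -207.0, -204.0, -201.0, -198.0, -195.0, 681.0, 684.0, 687.0, 690.0, 693.0, 696.0, 699.0, 702.0, 705.0, 708.0, 711.0, 714.0]
503 [-618.0, -294.0, -291.0, -288.0, -285.0, -204.0, -201.0, -198.0, -195.0, 684.0, 687.0, 690.0, 693.0, 696.0, 699.0, 702.0, 705.0, 708.0, 711.0, 714.0, 717.0, 723.0, 729.0, 732.0]
511 [-618.0, -615.0, -294.0, -291.0, -288.0, -285.0, -282.0, -204.0, -201.0, -198.0, -195.0, 681.0, 684.0, 687.0, 690.0, 693.0, 696.0, 699.0, 726.0, 729.0, 732.0, 735.0, 738.0, 741.0]
519 [-618.0, -615.0, -294.0, -291.0, -288.0, -285.0, -282.0, -204.0, -201.0, -198.0, -195.0, 525.0, 528.0, 681.0, 684.0, 687.0, 690.0, 693.0]
```

```bash
python3 - <<'E'
from h import *
im,d=camera("wrist");P=cloud("wrist",d);im=im.astype(int)
f=np.load("top0.npz")
for nm,I,Q in(("wrist",im,P),("top",f["im"].astype(int),cloud("top",f["d"]))):
    for y in(-270,-250,-230):
        m=(abs(Q[...,1]-y)<6)&(abs(Q[...,0]-460)<40)&(Q[...,2]>12)&(Q[...,2]<100)
        q=Q[m]; print(nm,y,len(q))
        for x in range(430,500,4):
            k=q[abs(q[:,0]-x)<2]
            if len(k):print("  ",x,len(k),k[:,2].min().round(),k[:,2].max().round())
E
```

```text
wrist -270 41
   454 3 12.0 13.0
   458 9 12.0 14.0
   462 11 12.0 14.0
   466 13 12.0 13.0
   470 5 12.0 14.0
wrist -250 53
   454 7 12.0 14.0
   458 16 12.0 13.0
   462 14 12.0 14.0
   466 15 12.0 13.0
   470 1 13.0 13.0
wrist -230 52
   450 3 12.0 13.0
   454 9 12.0 14.0
   458 17 12.0 14.0
   462 15 12.0 14.0
   466 8 12.0 13.0
top -270 37
   454 2 14.0 15.0
   458 6 12.0 15.0
   462 5 12.0 18.0
   466 5 13.0 18.0
   470 9 14.0 66.0
   474 9 61.0 67.0
   478 1 61.0 61.0
top -250 35
   454 1 13.0 13.0
   458 8 12.0 15.0
   462 7 13.0 18.0
   466 4 14.0 66.0
   470 10 57.0 66.0
   474 5 62.0 65.0
top -230 37
   450 5 13.0 19.0
   454 6 12.0 19.0
   458 3 13.0 16.0
   462 4 12.0 16.0
   466 10 12.0 67.0
   470 8 59.0 70.0
   474 1 61.0 61.0
```

```bash
python3 -m handwheel '0 0 -.3 0 1;0 0 -.6 0 1;0 0 -.7 0 1;0 0 -.7 0 1;0 0 -.7 0 1;0 0 -.7 0 1;0 0 -.4 0 1;0 0 -.25 0 1;.03 -.3 0 0 1;.03 -.3 0 0 1;.01 -.15 0 0 1;0 0 0 0 1' 20; python3 -m handwheel '.05 -.55 -.15 0 1;.05 -.55 -.15 0 1;.04 -.38 -.32 0 1;.04 -.37 -.33 0 1;0 0 0 0 1' 4; python3 -c "from rod import *;rod()"
```

```text
clock: 23.98
eef_pos: [474.3, -283.6, 131.6]
eef_rot: [3.14, 0.001, 1.66]
wrist_force: [0.2, -0.3, -1.5]
finger_gap: 20.0
finger_force: 20.0
clock: 24.4
eef_pos: [480.3, -357.2, 90.6]
eef_rot: [-3.14, -0.001, 1.66]
wrist_force: [0.5, 0.2, -1.1]
finger_gap: 19.6
finger_force: 4.0
wrist 1564 far-g [ -3.  64. -68.] mean-g [ -2.  45. -34.] axis [ 0.05 -0.4   0.92] [784. 213. 110.]
[ 480.3 -357.2   90.6] 19.646199663747286 3.997984528541565 24.4
```

It pivots as planned, now about 43° from vertical. I'll continue.

```bash
python3 -m handwheel '.02 -.2 -.41 0 1;.02 -.2 -.41 0 1;0 0 -.3 0 1;0 .03 -.3 0 1;0 .05 -.27 0 1;0 0 0 0 1' 4; sed -i 's/>74)/>30)/' rod.py; python3 -c "from rod import *;rod()"
```

```text
clock: 25.0
eef_pos: [482.1, -366.8, 23.0]
eef_rot: [-3.14, -0.002, 1.663]
wrist_force: [-0.5, 0.1, 0.0]
finger_gap: 19.9
finger_force: 4.0
side 13 far-g [  7.  55. -11.] mean-g [  7.  55. -11.] axis [ 0.19  0.6  -0.78] [59. 27.  4.]
wrist 5410 far-g [ -8. 127. -32.] mean-g [-5. 72. -8.] axis [ 0.08 -0.9   0.43] [2233.  342.  249.]
[ 482.1 -366.8   23. ] 19.865275810845283 3.9996935427188873 25.0
```

```bash
python3 -m handwheel '0 .03 -.15 0 1;0 .02 -.12 0 1;0 0 -.1 0 1;0 0 0 0 1' 4; cat > ang.py <<'E'
from h import *
def ang():
    s=read_state();e=s["eef_pos"]
    im,d=camera("wrist");P=cloud("wrist",d);sat=im.max(2).astype(int)-im.min(2)
    m=(d>0)&(abs(P[...,2]-e[2]-52)<60)&(P[...,1]>e[1]+50)&(P[...,1]<e[1]+155)&(abs(P[...,0]-e[0]+9)<12)&(sat<25)
    n,l,st,c=cv2.connectedComponentsWithStats(m.astype(np.uint8));k=1+np.argmax(st[1:,4]);q=P[l==k]
    z=np.polyfit(q[:,1],q[:,2],1);print(len(q),"y span",q[:,1].min().round(),q[:,1].max().round(),"pitch deg",np.degrees(np.arctan(z[0])).round(1),"z at +50,+140 rel grasp",(np.polyval(z,e[1]+50)-e[2]-52).round(1),(np.polyval(z,e[1]+140)-e[2]-52).round(1))
    cv2.imwrite(f"pics/ang_{s['clock']:.2f}.png",im[:,:,::-1]);print(e.round(1),s["clock"])
E
python3 -c "from ang import *;ang()"
```

```text
clock: 25.43
eef_pos: [482.9, -366.7, 10.0]
eef_rot: [3.141, 0.001, 1.662]
wrist_force: [0.2, 0.0, 4.0]
finger_gap: 19.8
finger_force: 4.0
4099 y span -317.0 -243.0 pitch deg -17.0 z at +50,+140 rel grasp 9.3 -18.3
[ 482.9 -366.7   10. ] 25.4333
```

```bash
cat > prof.py <<'E'
from h import *
def prof(xw=8):
    s=read_state();e=s["eef_pos"]
    im,d=camera("wrist");P=cloud("wrist",d);sat=im.max(2).astype(int)-im.min(2)
    for y in range(-10,160,10):
        Y=e[1]+y;X=e[0]-.093*y
        m=(d>0)&(abs(P[...,1]-Y)<5)&(abs(P[...,0]-X)<20)&(abs(P[...,2]-e[2]-52)<60)&(P[...,2]>20)&(sat<40)
        q=P[m]
        if len(q)>5:
            t=q[q[:,2]>np.percentile(q[:,2],60)]
            print(y,len(q),"top z-grasp",(np.percentile(q[:,2],90)-e[2]-52).round(1),"x off",(np.median(q[:,0])-X).round(1),"width",(np.percentile(q[:,0],97)-np.percentile(q[:,0],3)).round(1),im[m].mean(0).round())
    print(e.round(1),s["wrist_force"].round(1),s["clock"])
    cv2.imwrite(f"pics/prof_{s['clock']:.2f}.png",im[:,:,::-1])
E
python3 -c "from prof import *;prof()"
```

```text
-10 996 top z-grasp 28.3 x off -0.2 width 19.2 [12. 11. 11.]
0 2116 top z-grasp 48.4 x off 0.5 width 22.2 [16. 16. 17.]
10 6822 top z-grasp 49.0 x off -1.1 width 37.9 [78. 78. 81.]
20 1496 top z-grasp 21.4 x off 1.1 width 18.4 [16. 16. 18.]
30 1464 top z-grasp 18.8 x off 1.1 width 18.2 [16. 17. 18.]
40 1497 top z-grasp 16.5 x off 1.3 width 18.1 [19. 19. 20.]
50 1563 top z-grasp 18.6 x off 1.4 width 26.0 [176. 177. 180.]
60 531 top z-grasp 5.2 x off 1.3 width 6.8 [158. 161. 166.]
70 532 top z-grasp 2.7 x off 1.3 width 6.8 [148. 152. 156.]
80 542 top z-grasp 0.2 x off 1.4 width 6.8 [158. 161. 166.]
90 542 top z-grasp -2.4 x off 1.4 width 6.7 [158. 162. 167.]
100 541 top z-grasp -4.8 x off 1.4 width 6.7 [157. 161. 166.]
110 551 top z-grasp -7.4 x off 1.4 width 6.6 [154. 158. 164.]
120 440 top z-grasp -9.8 x off 1.6 width 6.6 [152. 156. 161.]
[ 482.9 -366.7   10.2] [0.4 0.4 3. ] 25.4833
```

```bash
python3 -m handwheel '0 0 0 0 1;0 0 .2 0 1;0 0 .22 0 1;0 0 .25 0 1;-.01 .12 0 0 1;-.01 .13 0 0 1;0 0 0 0 1' 30; python3 -c "from prof import *;prof()"
```

```text
clock: 26.12
eef_pos: [481.8, -355.3, 36.7]
eef_rot: [-3.141, -0.001, 1.663]
wrist_force: [-0.3, 0.4, 0.1]
finger_gap: 19.2
finger_force: 30.0
-10 1048 top z-grasp 28.0 x off -0.1 width 18.9 [12. 12. 12.]
0 2099 top z-grasp 48.2 x off 0.7 width 21.8 [16. 17. 18.]
10 6808 top z-grasp 48.5 x off -1.2 width 37.9 [78. 79. 81.]
20 1494 top z-grasp 21.0 x off 1.1 width 18.4 [16. 16. 17.]
30 1452 top z-grasp 18.5 x off 1.2 width 17.9 [16. 16. 17.]
40 1474 top z-grasp 16.0 x off 1.2 width 18.6 [20. 20. 21.]
50 1552 top z-grasp 18.2 x off 1.2 width 25.8 [175. 176. 180.]
60 578 top z-grasp 4.4 x off 0.9 width 17.9 [148. 148. 151.]
70 516 top z-grasp 2.1 x off 1.2 width 6.5 [160. 163. 168.]
80 536 top z-grasp -0.6 x off 1.3 width 6.7 [160. 163. 167.]
90 543 top z-grasp -2.9 x off 1.3 width 6.7 [158. 161. 166.]
100 539 top z-grasp -5.5 x off 1.3 width 6.7 [155. 159. 165.]
110 548 top z-grasp -8.0 x off 1.4 width 6.7 [153. 157. 162.]
120 421 top z-grasp -10.3 x off 1.6 width 6.6 [150. 154. 160.]
[ 481.8 -355.3   36.7] [-0.3  0.4  0.1] 26.1167
```

```bash
python3 -m handwheel '0 0 0 0 1;0 0 -.15 0 1;0 0 -.2 0 1;0 0 -.2 0 1;0 0 0 0 1' 3; python3 -c "from prof import *;prof()"
```

```text
clock: 26.58
eef_pos: [480.9, -355.8, 12.4]
eef_rot: [-3.139, -0.002, 1.662]
wrist_force: [-1.2, 0.1, -1.6]
finger_gap: 19.9
finger_force: 3.0
-10 1122 top z-grasp 27.8 x off 0.5 width 19.5 [12. 11. 11.]
0 2027 top z-grasp 49.3 x off 1.0 width 22.4 [16. 17. 18.]
10 6669 top z-grasp 49.6 x off -2.1 width 38.0 [78. 79. 81.]
20 1456 top z-grasp 23.9 x off 1.6 width 18.4 [15. 16. 17.]
30 1476 top z-grasp 22.7 x off 1.7 width 18.3 [16. 16. 17.]
40 1429 top z-grasp 21.4 x off 1.8 width 18.6 [20. 20. 21.]
50 1944 top z-grasp 24.7 x off 1.9 width 25.6 [164. 165. 168.]
60 589 top z-grasp 12.4 x off 1.8 width 7.5 [150. 153. 158.]
70 557 top z-grasp 11.1 x off 1.8 width 6.4 [157. 161. 167.]
80 573 top z-grasp 9.8 x off 1.8 width 6.4 [157. 161. 167.]
90 608 top z-grasp 8.5 x off 2.0 width 6.6 [157. 161. 166.]
100 627 top z-grasp 7.2 x off 2.0 width 6.5 [156. 161. 166.]
110 641 top z-grasp 5.9 x off 2.0 width 6.5 [155. 160. 166.]
120 273 top z-grasp 4.9 x off 2.4 width 6.3 [154. 159. 165.]
[ 480.9 -355.8   12.4] [-1.2  0.1 -1.6] 26.5833
```

```bash
python3 -m handwheel '0 0 -.15 0 1;0 0 -.15 0 1;0 0 -.15 0 1;0 0 0 0 1' 3; python3 -c "from prof import *;prof()" | tail -11
```

```text
clock: 26.97
eef_pos: [481.3, -356.0, -4.6]
eef_rot: [-3.14, -0.001, 1.662]
wrist_force: [-0.3, -0.1, 0.0]
finger_gap: 19.6
finger_force: 3.0
30 1468 top z-grasp 25.4 x off 1.5 width 18.2 [15. 15. 16.]
40 1370 top z-grasp 25.6 x off 1.1 width 20.1 [29. 30. 31.]
50 2430 top z-grasp 29.5 x off 1.9 width 25.5 [152. 152. 156.]
60 639 top z-grasp 18.7 x off 1.4 width 9.3 [143. 145. 150.]
70 626 top z-grasp 18.5 x off 1.6 width 6.6 [152. 155. 160.]
80 667 top z-grasp 18.3 x off 1.6 width 6.6 [152. 156. 161.]
90 695 top z-grasp 18.1 x off 1.6 width 6.5 [152. 156. 162.]
100 736 top z-grasp 18.0 x off 1.6 width 6.6 [150. 155. 160.]
110 805 top z-grasp 17.8 x off 1.6 width 6.7 [148. 152. 157.]
120 95 top z-grasp 17.4 x off 2.7 width 6.8 [143. 146. 151.]
[ 481.3 -356.    -4.6] [-0.3 -0.1  0. ] 26.9667
```

The rod is level, at about −1°. I'll grip firmly and lift.

```bash
python3 -m handwheel '0 0 0 0 1;0 0 0 0 1;0 0 .1 0 1;0 0 .3 0 1;0 0 .6 0 1;0 0 .9 0 1;0 0 .9 0 1;0 0 .9 0 1;0 0 .9 0 1;0 0 .7 0 1;0 0 .4 0 1;0 0 .2 0 1' 50; python3 -m handwheel '0 0 .1 0 1;0 0 0 0 1;0 0 0 0 1;0 0 0 0 1' 50; python3 -c "from prof import *;prof()" | tail -11;python3 - <<'E'
from h import *
a=np.load("top0.npz")["im"];b,d=camera("top");s,_=camera("side")
cv2.imwrite("pics/final.png",np.hstack([cv2.resize(b[130:380,80:560],(400,208)),cv2.resize(s,(400,300))[46:254]])[:,:,::-1])
cv2.imwrite("pics/final2.png",np.vstack([cv2.resize(b[140:300,140:560],(700,267)),cv2.resize(s[120:320,180:460],(460,330),interpolation=cv2.INTER_CUBIC) @ np.eye(3) if 0 else cv2.resize(s[90:480,150:640],(700,333))])[:,:,::-1])
E
```

```text
clock: 28.02
eef_pos: [482.3, -356.8, 237.1]
eef_rot: [3.138, 0.004, 1.662]
wrist_force: [-0.8, 0.1, -0.9]
finger_gap: 18.8
finger_force: 50.0
clock: 28.35
eef_pos: [481.6, -356.2, 235.5]
eef_rot: [-3.14, -0.002, 1.662]
wrist_force: [0.4, 0.5, -0.6]
finger_gap: 19.1
finger_force: 50.0
30 1463 top z-grasp 24.6 x off 1.4 width 18.2 [14. 14. 15.]
40 1359 top z-grasp 24.4 x off 1.2 width 19.0 [24. 24. 25.]
50 2356 top z-grasp 28.5 x off 1.8 width 25.5 [147. 148. 151.]
60 579 top z-grasp 17.4 x off 1.4 width 6.6 [143. 147. 152.]
70 610 top z-grasp 17.1 x off 1.3 width 6.5 [143. 147. 152.]
80 629 top z-grasp 16.9 x off 1.4 width 6.4 [144. 148. 153.]
90 696 top z-grasp 16.5 x off 1.4 width 6.8 [141. 145. 150.]
100 751 top z-grasp 16.1 x off 1.4 width 6.7 [140. 143. 149.]
110 759 top z-grasp 15.8 x off 1.5 width 6.4 [142. 146. 152.]
120 121 top z-grasp 15.4 x off 2.3 width 6.5 [140. 143. 148.]
[ 481.6 -356.2  235.5] [ 0.4  0.5 -0.6] 28.35
```

View pics/final2.png

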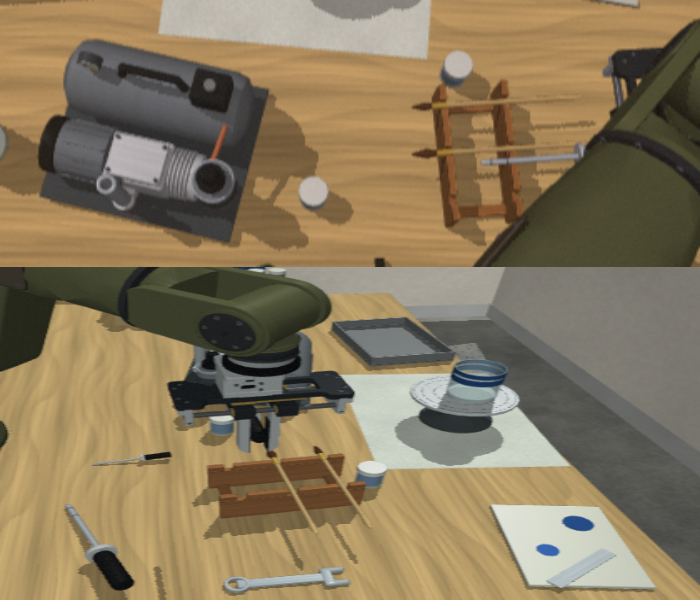

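The final picture shows everything as asked. The cap stands on the filter at (212,180) with the tube open at (106,184). The rod is held level above the rest at (530,158), about 2° off level and roughly 300 mm up. Both brushes and the rest, jars and spanner are where they were. Handing in.

```bash
python3 -c "from cell import *;print(sign_off())"
```

```text
the job is handed in; nothing more can be done
None
```

The job is handed in at about 28 s: the cap stands knob up on the filter, and the rod was dipped until its collar stopped on the rim, drawn out, and is held about 2° off level roughly 30 cm above the bench; the rod was let go once for a regrip while it stood in the tube and was levelled against the brush rest, and the glasses, jars, brushes and spanner were not touched.

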